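Post a culture dish through the sprung flap of the discard box

TASK

A used petri dish stands in the chute on top of the white discard box. With one finger push the long bar along the front of the box away from you, so that the sprung flap at the left end of the chute swings well open, and while you keep it open push the dish along the chute with the other finger until it drops into the box; never slide the dish onto the closed flap. Grasp and lift nothing, leave the other things alone, and finally let go of the bar so that the flap closes itself over the dish.

Things in the scene. Friction and masses are not known exactly. Their poses are not given: they have to be found in the camera images.
- discard_box: White box fixed to the bench, hollow, 130 mm high; origin on the bench under it, x away from the robot, y left along the chute, z up; yaw within 0.35 rad. In its frame (mm): outside x -46 to 100, y -120 to 116, deck at z 130. Chute on the deck along y between rails 10 high, 3 thick, inner faces at x -33 and 33; front rail y -75 to 18 only, rear rail y -120 to 18; open at its right end.
- mouth (a point): Centre of the mouth in the deck, at (8, 60, 130) mm in the box frame: a rectangular hole from x = -36 to 52 and y = 20 to 100 at the left end of the chute, filled flush by the slippery steel flap; a 10 mm high stop stands beyond it at y = 101. Axes as the box.
- flap (a joint): Angle of the flap, rad: 0 shut and flush with the deck, grows to 1.15 as it swings down. Flap and push bar are one piece on a shaft parallel to y at x = -40, z = 130 mm (box frame); the flap reaches 90 mm from it to +x. A spring always shuts it (0.10 N m shut, 0.17 at 0.9 rad: about 4 N at the bar); the dish's weight does not open it. At 0.8 rad and more the dish slides off it into the box.
- push_bar (a point): Middle of the push bar: a freely turning round metal roller, 10 mm thick, 185 mm long, parallel to the chute (box frame y -130 to 55), 42 mm from the shaft on thin arms. Shut: x = -73, z = 156 mm in the box frame. Pushed to +x it rises on its arc; at flap angle q: x = -40 - 42 sin(0.9 - q), z = 130 + 42 cos(0.9 - q). A finger can slide along it while pushing; the space before it is free.
- dish: Petri dish with reddish filling, 61 mm across, 15 mm high, about 40 g, loose, flat on the deck in the chute; origin at the centre of its underside. It starts with its centre 50 to 85 mm right of the mouth's edge and is pushed towards the box's +y; once its centre passes the edge with the flap open, it tips in.
- dropper: Bystander: small white dropper bottle, on the bench left of the box; to be left alone.
- other_dish: Bystander: second petri dish, on the bench behind the box; to be left alone.
- pen: Bystander: black pen lying on the rear of the box top; to be left alone.
- stain_bottle: Bystander: brown bottle with a red dropper top; to be left alone.
- mouse: Bystander: computer mouse; to be left alone.
- jar: Bystander: glass staining jar; to be left alone.
- cover_box: Bystander: flat clear box of cover glasses; to be left alone.

How it is judged (in metres and radians):
On the way, in this order (a step that is already met when the one before it is completed fails the run):
1. a finger holds the flap well open (over 0.6 rad) while the dish still stands on the deck before the mouth (value of joint flap above 0.6 rad and y of dish in the frame of discard_box below 0 m and z of dish in the frame of discard_box above 0.12 m and contact force between the fingers and discard_box above 0.5 N), for 0.1 s.
2. the dish has dropped into the box (z of dish in the frame of discard_box below 0.09 m and x of dish in the frame of discard_box between -0.046 and 0.1 m and y of dish in the frame of discard_box between -0.12 and 0.116 m), for 0.1 s.
At the end, for the whole second after the job is handed in: The dish is at rest inside the box (its underside's centre less than 60 mm above the bench), and the flap has closed itself (within 0.08 rad of shut) (z of dish in the frame of discard_box below 0.06 m and x of dish in the frame of discard_box between -0.046 and 0.1 m and y of dish in the frame of discard_box between -0.12 and 0.116 m and value of joint flap below 0.08 rad and linear speed of dish below 0.03 m/s); the robot touches nothing.
It fails at once if the dish is lifted (more than 20 mm above the deck) (z of dish in the frame of discard_box above 0.15 m).
It fails at once if the dish is slid onto the closed flap (y of dish in the frame of discard_box between 0.012 and 0.116 m and z of dish in the frame of discard_box above 0.122 m and value of joint flap below 0.3 rad).
It fails at once if a bystander is disturbed (moved over 30 mm) (distance of any of dropper, other_dish, pen, stain_bottle, mouse, jar, cover_box from where it was at the start of the episode above 0.03 m).
It also fails if it takes over 40 s, if anything falls off the work surface, if the arm or the gripper's body presses on something with over 40 N, if the wrist force passes 120 N, or if a joint passes its speed limit or range.

ROBOT

A 6-joint arm with a two-finger parallel gripper is mounted at the origin on a cart in front of the work surface, level with it; the furniture and walls round the work are solid. World frame = base frame: x ahead of the robot, y to its left, z up, the work surface at z = 0. Lengths are in mm, angles in rad, forces in N, time in s.
With the tool pointing down it reaches from about 300 to 775 mm from the base axis. Payload 14.6 kg.
Tool frame: the origin (TCP) lies at the very end of the fingers, on their centre line; the grasp point (between the pads) lies 19 mm behind it; z points along the fingers, y is the line along which they close (so a half turn about z gives the same grasp; the last joint's range is limited). The gripper opens to 94 mm and grips with 3 to 60 N. Pads are 16 mm wide; open, the fingers measure 119 mm over their backs; the gripper's body (75 mm by 177 mm) begins 78 mm behind the grasp point.
Start: joints at [1.171, 0.3, 1.521, -0, 1.321, -0.067], TCP at [179.677, 519.813, 205.446] pointing down, gripper open.
Joint ranges: [-3.03, 3.03], [-0.79, 2.21], [0.23, 2.52], [-1.04, 4.18], [0, 3.07], [-2.55, 2.55]. Speed limits (rad/s): [2.22, 2.22, 2.57, 3.14, 3.14, 3.14].

INTERFACE

Orientations are given as [roll, pitch, yaw] about the fixed x, y, z axes, in that order (R = Rz(yaw) Ry(pitch) Rx(roll)).
In Python, from cell import manip, optics gives the robot as it stands.
- The arm moves only by the shell command python3 -m crank 'ROWS' [FORCE]. ROWS is JSON, a list of rows, each a list of 7 numbers: the opening in per cent of the stroke, from 0 (shut) to 100 (fully open), then the shift along the tool's x, y, z in mm, then the turn, a rotation vector about the tool's x, y, z in rad. A call has 1 to 10 rows; each row is the pose to reach, as a shift and turn from the pose commanded when the call began, along the tool's axes at that moment; what a row does not reach only later rows make up. A row lasts 1/10 s, in which the tool goes at most 50 mm and 8.59 degrees, less where a joint would pass 70% of its speed; a pose out of reach is approached as far as the arm can. A call with a gripper value outside its range is refused whole. The fingers move at their own pace and stop on an object; FORCE is the grip in N (left out, the last holds). Time passes only in rows, so rows that repeat a pose let the fingers close. It gives the time, the measured TCP pose, the force, the opening and the grip force at its end, in the units of the state.
- manip.read_state(): the state, without advancing time (a new reading comes with each control period).
- optics.camera(name): name is "side" or "top"; returns (picture, depth): 480x640x3 uint8, red, green, blue; 480x640 float32, mm along the optical axis (not along the pixel's ray), 0 where there is no reading.
- optics.calibration(name): a dict with "camera_matrix" (3x3 intrinsics, pixels), "k1" (the pictures are not rectified: a ray, as slopes to the right and down, at radius r is drawn at 1 + k1 r^2 times it, then the intrinsics apply), "R" (3x3) and "t" (3): a world point X has camera coordinates R X + t. Camera axes: x right, y down, z forward; pixel columns grow to the right and rows downward; lengths in mm; the calibration is good to about 2 mm. A picture is of the moment at which its call begins. calibration takes no time and is no camera call.
- manip.sign_off(): hands the job in; it is judged then, once.
The state is a dict: "clock": time; "joints": joint angles; "qd": joint speeds; "effort": joint torques, N m; "eef_pos": TCP position; "eef_rot": TCP orientation; "wrist_force": force on the tool from outside, world axes, zero at the start; "moment": the same for the moment, N m; "finger_gap": finger opening in mm; "finger_force": force on a finger pad.
Only numpy, scipy, OpenCV 4.12 (cv2) and the standard library are available. Lean on these libraries where they do the work, as an engineer would, in place of code of your own. Each camera call takes 0.05 s, during which the arm holds its last target. There are 200 camera calls.

## Working session

There is one attempt and no reset: what is moved stays moved. The work goes in short steps, Python scripts to look and compute and a shell command to move; the robot and the scene stay as the last step left them, time stands still between calls to the robot, and variables do not carry over. Pictures are saved under pics/ and viewed, at most 10 in all, crops included, and the job is handed in when it is done.

```bash
ls; mkdir -p pics; python3 - <<'E'
from cell import manip, optics
import cv2,numpy as np
for n in("top","side"):
    p,d=optics.camera(n); cv2.imwrite(f"pics/{n}0.png",p[:,:,::-1]); np.savez(f"pics/{n}0.npz",p=p,d=d)
    c=optics.calibration(n); print(n,c)
print(manip.read_state())
E
```

```text
pics
top {'camera_matrix': array([[578.76488503,   0.        , 321.75118452],
       [  0.        , 578.76488503, 242.68408167],
       [  0.        ,   0.        ,   1.        ]]), 'k1': -0.01585357720178208, 'R': array([[-0.00409925, -0.99994871,  0.00926116],
       [-0.99714497,  0.00338911, -0.0754349 ],
       [ 0.07539965, -0.00954394, -0.99710772]]), 't': array([ -56.57340942,  547.98893101, 1532.67945384])}
side {'camera_matrix': array([[609.82665143,   0.        , 315.76416955],
       [  0.        , 609.82665143, 238.7480558 ],
       [  0.        ,   0.        ,   1.        ]]), 'k1': -0.18899360885598424, 'R': array([[-0.99956241, -0.02128368,  0.02054235],
       [-0.02952839,  0.67690054, -0.73548198],
       [ 0.00174864, -0.73576672, -0.67723281]]), 't': array([ 563.11957928,  132.9668743 , 1456.01808514])}
{'clock': 0.1, 'joints': array([ 1.17137724e+00,  3.00396181e-01,  1.52146861e+00,  2.26043152e-05,
        1.32067065e+00, -6.65763466e-02]), 'qd': array([ 5.81644491e-04, -3.05277143e-03, -1.71517556e-03, -1.23653085e-03,
        1.62640500e-04,  9.14028388e-06]), 'effort': array([-1.23467387e-03, -5.32647300e+01, -3.53277791e+01,  7.08534429e-02,
        2.34547199e-02, -5.37393225e-05]), 'eef_pos': array([179.60653238, 519.62925818, 204.97499818]), 'eef_rot': array([-3.14065342e+00, -8.45678036e-05,  2.80874427e+00]), 'wrist_force': array([0.13082758, 0.66149305, 0.06708435]), 'moment': array([-0.00223559, -0.01442908, -0.03015938]), 'finger_force': 0.0, 'finger_gap': 94.10022826555223}
```

View pics/top0.png

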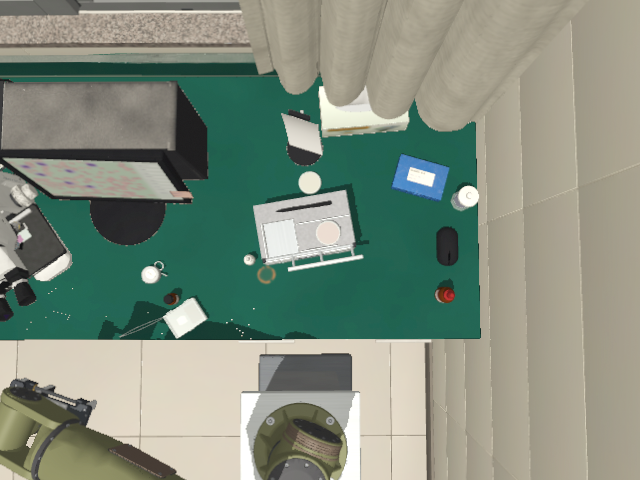

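View pics/side0.png

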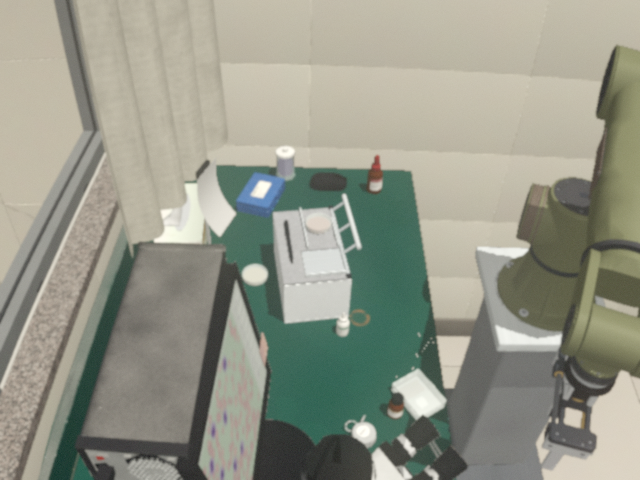

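The top view shows the box around (305,228), with the flap at (281,238), the dish at (328,233) and the bar running from (290,268) to (362,258). The box's yaw is slightly positive. Next I'll enlarge both views.

```bash
cat > h.py <<'E'
import numpy as np,cv2
from cell import optics
def ray(n,uv):
    c=optics.calibration(n);K=c["camera_matrix"]
    d=cv2.undistortPoints(np.array([[uv]],float),K,np.array([c["k1"],0,0,0,0.]))[0,0]
    R=c["R"];return -R.T@c["t"],R.T@np.array([d[0],d[1],1])
def plane(n,uv,z):
    o,r=ray(n,uv);return o+r*(z-o[2])/r[2]
def proj(n,X):
    c=optics.calibration(n);q=cv2.Rodrigues(c["R"])[0]
    return cv2.projectPoints(np.array(X,float).reshape(-1,1,3),q,c["t"],c["camera_matrix"],np.array([c["k1"],0,0,0,0.]))[0][:,0]
def box2w(b,p):
    x,y,a=b;p=np.array(p,float).reshape(-1,3);c,s=np.cos(a),np.sin(a)
    return np.c_[x+c*p[:,0]-s*p[:,1],y+s*p[:,0]+c*p[:,1],p[:,2]]
E
python3 - <<'E'
import numpy as np,cv2
p=np.load("pics/top0.npz")["p"][180:285,240:380,::-1]; cv2.imwrite("pics/t1.png",cv2.resize(p,None,fx=5.6,fy=5.6,interpolation=cv2.INTER_CUBIC))
E
```

```text
(no output)
```

View pics/t1.png

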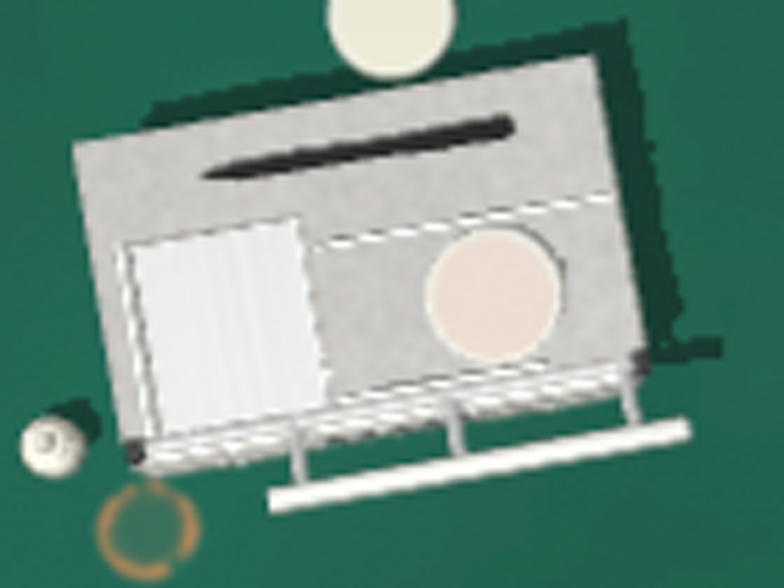

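The crop shows the deck's corners at (73,143), (595,55), (645,365) and (122,440). The dish is at (493,295), the bar's ends at (270,500) and (690,430), and the mouth spans about x 130-325. I'll fit the box pose to these points.

```bash
python3 - <<'E'
from h import *
from scipy.optimize import least_squares
f=lambda x,y:(240+(x+.5)/5.6-.5,180+(y+.5)/5.6-.5)
px=[(73,143),(595,55),(646,362),(122,440),(268,500),(692,430),(135,247),(300,218),(326,400)]
bx=[(100,116,130),(100,-120,130),(-46,-120,130),(-46,116,130),(-73,55,156),(-73,-130,156),(52,100,130),(52,20,130),(-36,20,130)]
W=np.array([plane("top",f(*p),b[2]) for p,b in zip(px,bx)])
r=least_squares(lambda b:(box2w(b,bx)-W)[:,:2].ravel(),[600,0,.15],loss='soft_l1',f_scale=2)
b=r.x;print("box",b);print((box2w(b,bx)-W)[:,:2].round(1).tolist())
d=plane("top",f(493,295),145);a=b[2]
R=np.array([[np.cos(a),np.sin(a)],[-np.sin(a),np.cos(a)]]);print("dish",d,R@(d[:2]-b[:2]))
np.save("box.npy",b)
# side cross-check
p,dd=[np.load("pics/side0.npz")[k] for k in "pd"]
s=proj("side",box2w(b,bx));print(s.round(0).tolist())
i=p[190:330,255:375,::-1].copy();i=cv2.resize(i,None,fx=4,fy=4,interpolation=cv2.INTER_CUBIC)
for u,v in s: cv2.circle(i,(int((u-255+.5)*4),int((v-190+.5)*4)),3,(0,0,255),1)
cv2.imwrite("pics/s1.png",i)
E
```

```text
box [ 5.55389247e+02 -1.54962414e+01  1.64012727e-01]
[[0.6, 0.0], [-0.0, 1.1], [-5.8, -1.0], [-10.3, -1.4], [0.7, 0.2], [1.0, 2.9], [2.7, 4.3], [3.0, -1.0], [-2.3, -3.8]]
dish [564.17756604 -72.07339305 145.        ] [ -0.5674459  -57.25283086]
[[282.0, 285.0], [272.0, 213.0], [332.0, 208.0], [350.0, 278.0], [358.0, 249.0], [343.0, 196.0], [303.0, 277.0], [299.0, 251.0], [338.0, 248.0]]
```

View pics/s1.png

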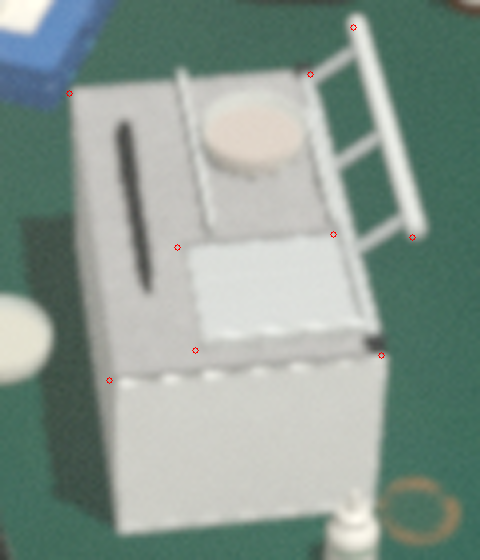

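The box is at about (554,-15) with yaw 0.164, and the dish is at box y ≈ -57. The side view agrees within about 5 mm.

Plan, in the box frame:
- Keep the tool's y axis along the box's x axis.
- Finger A goes in front of the bar and finger B in the chute at y = -105.
- Close the gripper while shifting +x, so A pushes the bar and B stays still in x.
- Then slide along +y.

I'll move above the box first.

```bash
python3 -m crank '[[90,0,0,-40,0,0,0],[90,-541,-496,-40,0,0,1.074],[90,-541,-496,-40,0,0,1.074],[90,-541,-496,-40,0,0,1.074],[90,-541,-496,-40,0,0,1.074],[90,-541,-496,-40,0,0,1.074],[90,-541,-496,-40,0,0,1.074],[90,-541,-496,-40,0,0,1.074],[90,-541,-496,-40,0,0,1.074],[90,-541,-496,-40,0,0,1.074]]' 40
```

```text
clock: 1.1
eef_pos: [394.2, 122.0, 245.5]
eef_rot: [3.141, -0.0, 1.734]
wrist_force: [1.5, 1.4, 0.5]
finger_gap: 84.8
finger_force: 0.0
```

```bash
python3 -m crank '[[90,-260,90,0,0,0,0],[90,-260,90,0,0,0,0],[90,-260,90,0,0,0,0],[90,-260,90,0,0,0,0],[90,-260,90,0,0,0,0],[90,-260,90,0,0,0,0],[90,-260,90,0,0,0,0],[90,-260,90,0,0,0,0]]'; cat > st.py <<'E'
from h import *
from cell import manip
b=np.load("box.npy");s=manip.read_state();a=b[2];d=s["eef_pos"][:2]-b[:2]
print("tcp box x,y",(d@[np.cos(a),np.sin(a)]).round(1),(d@[-np.sin(a),np.cos(a)]).round(1),"z",s["eef_pos"][2].round(1),"yaw err",(s["eef_rot"][2]-a-np.pi/2).round(3),"gap",round(s["finger_gap"],1),"F",s["wrist_force"].round(1),s["clock"])
E
python3 st.py
```

```text
clock: 1.9
eef_pos: [524.8, -117.8, 244.9]
eef_rot: [-3.141, -0.001, 1.734]
wrist_force: [-0.3, 0.7, -0.2]
finger_gap: 84.5
finger_force: 0.0
tcp box x,y -46.9 -95.9 z 244.9 yaw err -0.001 gap 84.5 F [-0.3  0.7 -0.2] 1.9
```

```bash
python3 -m crank '[[90,-9,0,35,0,0,0],[90,-9,0,65,0,0,0],[90,-9,0,65,0,0,0],[90,-9,0,65,0,0,0]]'; python3 st.py; python3 - <<'E'
from h import *
p,_=optics.camera("side");q,_=optics.camera("top")
A=cv2.resize(p[170:330,255:395,::-1],None,fx=2.8,fy=2.8,interpolation=cv2.INTER_CUBIC)
B=cv2.resize(q[170:330,240:380,::-1],None,fx=2.8,fy=2.8,interpolation=cv2.INTER_CUBIC)
cv2.imwrite("pics/c2.png",np.hstack([A,B]))
E
```

```text
clock: 2.3
eef_pos: [526.6, -125.8, 181.5]
eef_rot: [3.141, 0.0, 1.736]
wrist_force: [0.8, -0.3, 0.4]
finger_gap: 84.7
finger_force: 0.0
tcp box x,y -46.4 -104.1 z 181.5 yaw err 0.001 gap 84.7 F [ 0.8 -0.3  0.4] 2.3
```

View pics/c2.png

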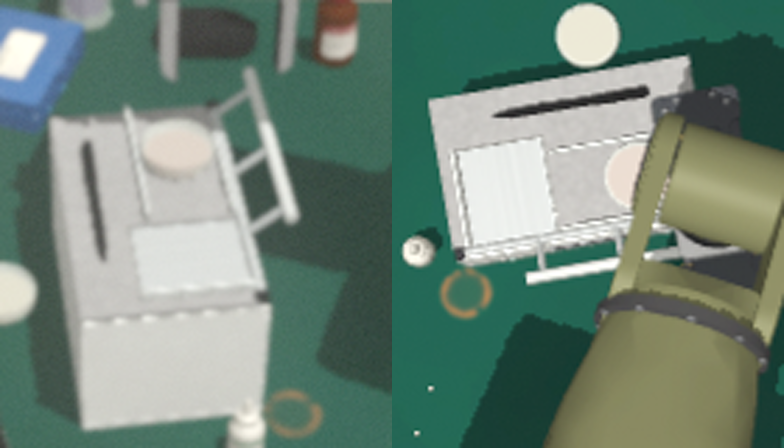

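The crop shows both fingertips at (286,70) and (170,75), straddling the bar's right end at (255,90) with roughly 10 mm of clearance. Finger B is lined up with the chute, right of the dish, so I'll descend.

```bash
python3 -m crank '[[90,0,0,20,0,0,0],[90,0,0,35,0,0,0],[90,0,0,42,0,0,0],[90,0,0,42,0,0,0],[90,0,0,42,0,0,0]]'; python3 st.py
```

```text
clock: 2.9
eef_pos: [527.0, -126.7, 139.6]
eef_rot: [3.14, 0.001, 1.735]
wrist_force: [-0.1, -0.7, -0.4]
finger_gap: 84.6
finger_force: 0.0
tcp box x,y -46.1 -105.1 z 139.6 yaw err 0.0 gap 84.6 F [-0.1 -0.7 -0.4] 2.9
```

```bash
python3 -m crank '[[80,0,5,1,0,0,0],[70,0,10,1,0,0,0],[60,0,15,1,0,0,0],[52,0,18,1,0,0,0],[45,0,21,1,0,0,0],[45,0,21,1,0,0,0],[45,0,21,1,0,0,0],[45,0,21,1,0,0,0]]' 40; python3 st.py;  python3 - <<'E'
from h import *
p,_=optics.camera("side")
cv2.imwrite("pics/c3.png",cv2.resize(p[180:330,255:375,::-1],None,fx=4,fy=4,interpolation=cv2.INTER_CUBIC))
E
```

```text
clock: 3.7
eef_pos: [547.1, -123.2, 137.4]
eef_rot: [-3.141, -0.0, 1.735]
wrist_force: [-3.3, -0.1, -0.8]
finger_gap: 42.3
finger_force: 1.8
tcp box x,y -25.7 -104.9 z 137.4 yaw err -0.0 gap 42.3 F [-3.3 -0.1 -0.8] 3.7
```

View pics/c3.png

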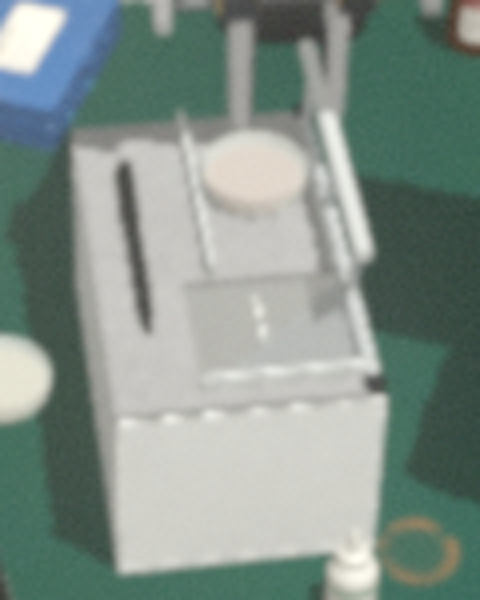

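The flap is open: the mouth shows dark and the bar's left end has moved to (365,258) in the crop. Finger B stands in the chute behind the dish. I'll check the angle from the bar's end.

```bash
python3 - <<'E'
from h import *
b=np.load("box.npy")
for q in(0,.6,.7,.8,.9,1,1.1):
    print(q,(proj("side",box2w(b,[(-40-42*np.sin(.9-q),55,130+42*np.cos(.9-q))]))[0]-[255,180])*4)
E
```

```text
0 [410.49731093 275.85729499]
0.6 [375.14224136 260.27527068]
0.7 [367.86347053 259.49902053]
0.8 [360.37806713 259.28879741]
0.9 [352.76513416 259.64810785]
1 [345.1055263  260.57404022]
1.1 [337.4808401  262.05726259]
```

q ≈ 0.85. I'll push the bar 3 mm further and then slide the dish.

```bash
python3 -m crank '[[45,0,3,0,0,0,0],[45,0,3,0,0,0,0],[45,6,3,0,0,0,0],[45,12,3,0,0,0,0],[45,18,3,0,0,0,0],[45,24,3,0,0,0,0],[45,30,3,0,0,0,0],[45,36,3,0,0,0,0],[45,42,3,0,0,0,0],[45,42,3,0,0,0,0]]'; python3 st.py;  python3 - <<'E'
from h import *
p,_=optics.camera("side")
cv2.imwrite("pics/c4.png",cv2.resize(p[180:330,255:375,::-1],None,fx=4,fy=4,interpolation=cv2.INTER_CUBIC))
E
```

```text
clock: 4.75
eef_pos: [543.2, -80.3, 137.4]
eef_rot: [-3.141, -0.001, 1.735]
wrist_force: [-4.8, 2.2, -0.6]
finger_gap: 42.3
finger_force: 1.9
tcp box x,y -22.6 -61.9 z 137.4 yaw err 0.001 gap 42.3 F [-4.8  2.2 -0.6] 4.75
```

View pics/c4.png

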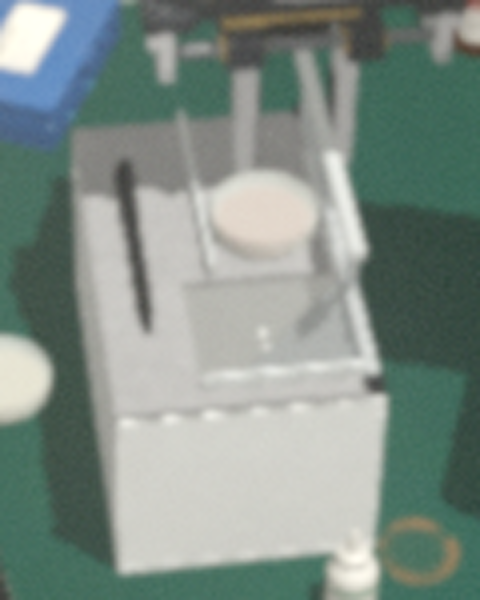

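The dish, now at (265,215) in the crop, is sliding cleanly and the bar's end at (360,258) shows the flap still wide open. I'll keep going.

```bash
python3 -m crank '[[45,6,0,0,0,0,0],[45,12,0,0,0,0,0],[45,18,0,0,0,0,0],[45,24,0,0,0,0,0],[45,30,0,0,0,0,0],[45,36,0,0,0,0,0],[45,42,0,0,0,0,0],[45,48,0,0,0,0,0],[45,54,0,0,0,0,0],[45,54,0,0,0,0,0]]'; python3 st.py;  python3 - <<'E'
from h import *
p,_=optics.camera("side")
cv2.imwrite("pics/c5.png",cv2.resize(p[180:330,255:375,::-1],None,fx=4,fy=4,interpolation=cv2.INTER_CUBIC))
E
```

```text
clock: 5.8
eef_pos: [534.4, -27.1, 137.4]
eef_rot: [-3.141, -0.001, 1.735]
wrist_force: [-4.7, 2.4, 0.5]
finger_gap: 42.6
finger_force: 1.8
tcp box x,y -22.6 -8.0 z 137.4 yaw err 0.001 gap 42.6 F [-4.7  2.4  0.5] 5.8
```

View pics/c5.png

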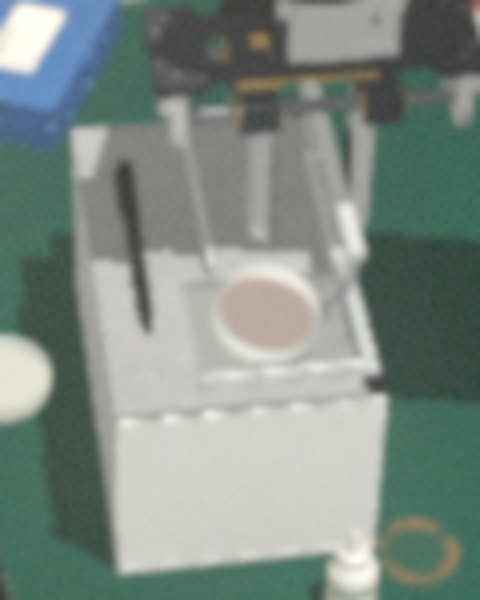

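The dish at (267,312) in the crop is tipping into the mouth. I'll hold and check by its colour and depth whether it has dropped.

```bash
cat > chk.py <<'E'
from h import *
b=np.load("box.npy")
p,d=optics.camera("side");i=p.astype(int)
m=((i[...,0]-i[...,2]>15)&(i[...,0]-i[...,1]>12)).astype(np.uint8);m[:205]=0;m[260:]=0;m[:,:290]=0;m[:,348:]=0
n,l,s,c=cv2.connectedComponentsWithStats(m)
for k in range(1,n):
    if s[k,4]>20:
        o,r=ray("side",c[k]);z=np.median(d[l==k]);X=o+r*z;a=b[2];e=X[:2]-b[:2]
        print("blob",c[k].round(),s[k,4],"box",e@[np.cos(a),np.sin(a)],e@[-np.sin(a),np.cos(a)],"z",X[2])
import sys;cv2.imwrite(sys.argv[1],cv2.resize(p[180:330,255:375,::-1],None,fx=4,fy=4,interpolation=cv2.INTER_CUBIC))
E
python3 -m crank '[[45,0,0,0,0,0,0],[45,0,0,0,0,0,0],[45,0,0,0,0,0,0],[45,0,0,0,0,0,0],[45,0,0,0,0,0,0]]'; python3 chk.py pics/c6.png
```

```text
clock: 6.35
eef_pos: [534.5, -28.0, 137.4]
eef_rot: [-3.141, -0.0, 1.735]
wrist_force: [-4.1, 3.0, 0.1]
finger_gap: 42.5
finger_force: 1.9
```

View pics/c6.png

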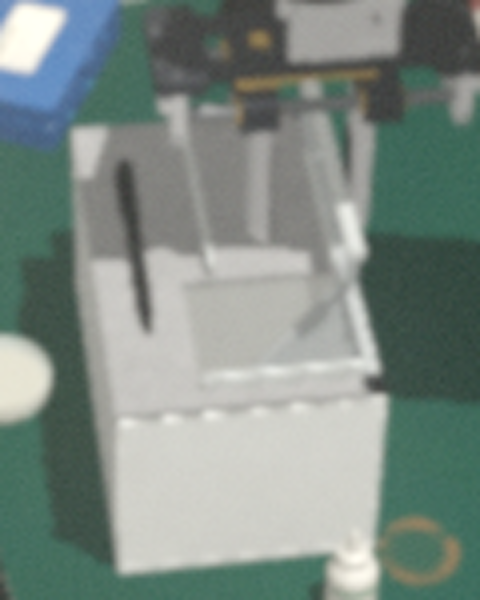

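The dish has gone into the box and the mouth is empty. Now I'll release the bar by reversing the motion, then rise.

```bash
python3 -m crank '[[52,0,-4,0,0,0,0],[60,0,-8,0,0,0,0],[68,0,-12,0,0,0,0],[76,0,-16,0,0,0,0],[84,0,-21,0,0,0,0],[92,0,-25,0,0,0,0],[92,0,-25,0,0,0,0],[92,0,-25,0,0,0,0],[92,0,-25,0,0,0,0]]'; python3 st.py; python3 -m crank '[[92,0,0,-20,0,0,0],[92,0,0,-50,0,0,0],[92,0,0,-90,0,0,0],[92,0,0,-120,0,0,0],[92,0,0,-120,0,0,0],[92,0,0,-120,0,0,0],[92,0,0,-120,0,0,0],[92,0,0,-120,0,0,0],[92,0,0,-120,0,0,0],[92,0,0,-120,0,0,0]]'; python3 chk.py pics/c7.png
```

```text
clock: 7.3
eef_pos: [510.0, -32.1, 137.5]
eef_rot: [3.141, 0.0, 1.735]
wrist_force: [0.2, -1.2, -0.7]
finger_gap: 86.8
finger_force: 0.0
tcp box x,y -47.5 -9.0 z 137.5 yaw err -0.0 gap 86.8 F [ 0.2 -1.2 -0.7] 7.3
clock: 8.3
eef_pos: [509.8, -32.1, 257.0]
eef_rot: [-3.141, -0.0, 1.735]
wrist_force: [0.8, 0.9, 0.3]
finger_gap: 86.3
finger_force: 0.0
```

View pics/c7.png

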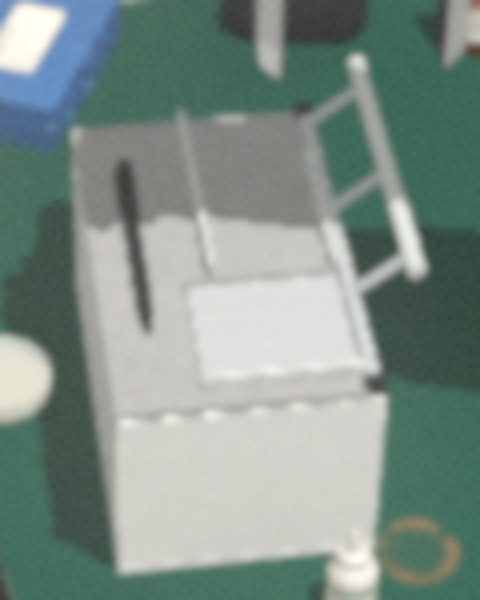

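The flap at (270,325) is shut and flush, the bar is back out with its left end at (420,270), and the fingers are clear of everything. Handing in.

```bash
python3 -c "
from cell import manip
print(manip.sign_off())"
```

```text
the job is handed in; nothing more can be done
None
```

The dish dropped into the box while the bar held the flap open, the flap closed itself once the bar was released, and the job was handed in at about 8 s (the hand-in call gave no verdict).

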